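# Load a test cell through the sprung hatch of a grain moisture meter

### The job

Load the aluminium test cell into the moisture meter: stand the black tamping weight on the meter's yellow press plate so that it holds the spring-shut hatch open, then lower the cell through the open hatch, without dropping it, so that it stands upright on the floor of the well. Then take the weight off so that the hatch springs shut over the cell, and stand the weight back upright wholly on its round black rubber mat. Leave the cup, funnel and scoop alone.

Things in the scene. Friction and masses are not known exactly. Their poses are not given: they have to be found in the camera images.
- meter: Fixed grey meter, base 160 (x) x 330 (y) x 12 mm. Origin: centre of underside, z up; yaw varies. At (0, +90) mm a square load well, open at the top: inside 120 x 120, walls 10, rim 130 mm and floor 12 mm above the counter, covered by the hatch. At (0, -90) mm a 100 x 100 pedestal, 48 mm high, with the yellow press plate. Its -x face (display) looks to the robot.
- hatch (a joint): Hatch angle, rad: 0 = shut, level on the rim; 1.75 = fully open, standing just past vertical over the well's far (+x) wall, its top 265 mm above the counter. Red frame with a pale see-through pane, 136 x 136 x 5 mm, hinged along the meter's y, 68 mm to +x of the well's centre, 130 mm up. Linked to the press plate: 58.3 rad per m of plate travel.
- hatch_edge (a point): Middle of the hatch's free edge, the edge nearest the robot when shut (133 mm above the counter then). With the hatch open there is most room along the meter's y: reach in with a gripper's long side that way.
- plate (a joint): Downward travel of the yellow press plate, m: 0 = up (hatch shut), 0.030 = down on its stop (hatch fully open). It moves straight down, sprung upward: about 4.4 N starts it and about 4 N keeps it down, so the cell is too light to press it and the tamping weight is heavy enough. It returns by itself when unloaded.
- plate_top (a point): Centre of the top face of the yellow 96 x 96 mm press plate; 90 mm above the counter when up, 60 mm when down. Moves with the plate.
- well_floor (a point): Centre of the floor of the well, 12 mm above the counter.
- weight: Loose tamping weight, about 0.75 kg, 120 mm tall: a dark steel disc 60 mm across and 40 mm high with a black rubber foot, with an upright black round handle 24 mm across from 40 to 120 mm above its underside. Origin: centre of its underside, z up. Starts standing on the black mat.
- mat: Fixed round black rubber mat, 120 mm across, 4 mm thick, on the counter: the weight's place. Origin: centre of its underside. May be left or right of the meter.
- cell: Loose grey aluminium test cell, about 0.3 kg, 110 mm tall: cylinder 56 mm across (band 59) and 60 mm high, with an upright round stem 20 mm across from 60 to 110 mm above its underside. Origin: centre of its underside, z up. Starts on the cork pad. Standing in the well, its stem's top is 8 mm below the rim.
- pad: Fixed round cork pad, 120 mm across, 4 mm thick, on the other side of the meter from the black mat. Origin: centre of its underside.
- cup: Bystander: loose squat blue enamel cup, 90 mm across, 60 mm high. Origin: centre of its underside.
- funnel: Bystander: loose chrome funnel standing mouth down, 110 mm across, 105 mm high. Origin: centre of its underside.
- scoop: Bystander: loose brass scoop lying on the counter, about 170 mm long, 64 mm wide, 40 mm high, handle along its -x. Origin: on its underside near the back of its bowl.
Mind the look-alikes: they are no part of the job. What is shaped like the weight but purple is not meant.

How it is judged:
By the outcome, as a careful person would: the job done as asked, in the order asked, and still so for the second after the job is handed in, with the robot touching nothing.
It also fails if it takes over 72 s, if anything falls off the work surface, if the arm or the gripper's body presses on something with over 40 N, if the wrist force passes 120 N, or if a joint passes its speed limit or range.

### The arm

A 6-joint arm with a two-finger parallel gripper is mounted at the origin on the work surface. World frame = base frame: x ahead of the robot, y to its left, z up, the work surface at z = 0. Lengths are in m, angles in rad, forces in N, time in s.
With the tool pointing down it reaches from about 0.4 to 0.825 m from the base axis. Payload 7 kg.
Tool frame: the origin (TCP) lies at the centre of the arm's flange, where the gripper is bolted on; the fingertips stand 178 mm ahead of it and the grasp point (between the pads) lies 159 mm ahead of it; z points along the fingers, y is the direction in which the jaws open and shut (so a half turn about z gives the same grasp; the last joint's range is limited). The gripper opens to 88 mm and grips with 3 to 60 N. Pads are 19 mm wide; open, the fingers measure 130 mm over their backs; the gripper's body (78 mm by 193 mm) begins 47 mm behind the grasp point.
Start: joints at [-1.018, 0.359, 0.012, 0, -1.224, -0.288], TCP at [0.177, -0.651, 0.405] pointing down, gripper open.
Joint ranges: [-3.07, 3.07], [-1.43, 2.12], [-1.02, 1.25], [-3.03, 1.67], [-3.05, -0], [-3.03, 3.03]. Speed limits (rad/s): [2.39, 2.39, 3.01, 3.14, 3.14, 3.14].

### API

Orientations are given as [roll, pitch, yaw] about the fixed x, y, z axes, in that order (R = Rz(yaw) Ry(pitch) Rx(roll)).
In Python, from station import * gives the robot as it stands.
- The arm moves only by the tool send_rows, never from a script. Its argument "motion" is a list of rows, each an object with "offset": the shift along the tool's x, y, z in cm, a list of three; "turn": the turn about the tool's z in degrees. In form: [{"offset": [x, y, z], "turn": turn}, ...]. A call has 1 to 8 rows; each row is the pose to reach, as a shift and turn from the pose commanded when the call began, along the tool's axes at that moment; what a row does not reach only later rows make up. A row lasts 1/10 s, in which the tool goes at most 50 mm and 8.59 degrees, less where a joint would pass 70% of its speed; a pose out of reach is approached as far as the arm can. A call with a gripper value outside its range is refused whole. "hand" is the opening, from -1 (shut) to 1 (fully open), set as the call begins (left out, the last holds). The fingers move at their own pace and stop on an object; "squeeze" is the grip in N (left out, the last holds). Time passes only in rows, so rows that repeat a pose let the fingers close. It gives the time, the measured TCP pose, the force and the opening at its end, in the units of the state.
- get_state(): the state, without advancing time (a new reading comes with each control period).
- grab_frame(name): name is "scene" or "side" or "wrist"; returns a dict with "frame" (400x640x3 uint8, blue, green, red), "range_z" (400x640 float32, m along the optical axis (not along the pixel's ray), 0 where there is no reading), "vertical_fov" (degrees; the focal length in pixels is half the picture's height over the tangent of half this angle, whatever the lens; pixels are square), "cx", "cy" (the principal point, pixels), "cam_to_world" (4x4, takes a point from camera to world coordinates). Camera axes: x right, y up, looking along -z (the intrinsics and any distortion apply to the point x, -y, -z); pixel columns grow to the right and rows downward; lengths in m; the calibration is good to about 2 mm. A picture is of the moment at which its call begins.
- job_done(): hands the job in, once; it reports no verdict.
The state is a dict: "t": time; "q": joint angles; "qd": joint speeds; "joint_efforts": joint torques, N m; "eef_pos": TCP position; "ee_rot": TCP orientation; "force": force on the tool from outside, world axes, zero at the start; "moment": the same for the moment, N m; "width": finger opening in m.
Only numpy, scipy, OpenCV 4.12 (cv2) and the standard library are available. Lean on these libraries where they do the work, as an engineer would, in place of code of your own. Each camera call takes 0.05 s, during which the arm holds its last target. There are 200 camera calls.

## Working session

There is one attempt and no reset: what is moved stays moved. The work goes in short steps, Python scripts to look and compute and a tool call to move; the robot and the scene stay as the last step left them, time stands still between calls to the robot, and variables do not carry over. Pictures are saved under pics/ and viewed, about 8 in all and at most 12, crops included, and the job is handed in when it is done.

Besides the shell and the picture viewer there is one more tool, called as name(argument=value, ...), one argument or row to a line, values as JSON. send_rows: Moves the arm, as the interface text tells. Its arguments: {"type":"object","properties":{"motion":{"type":"array"},"hand":{"type":"number"},"squeeze":{"type":"number"}},"required":["motion"]}

```bash
ls; mkdir -p pics
cat > h.py <<'E'
from station import *
import numpy as np, cv2
def K(f):
    h,w=f["frame"].shape[:2]; fl=h/2/np.tan(np.radians(f["vertical_fov"])/2); return fl,f["cx"],f["cy"]
def ray(f,u,v):
    fl,cx,cy=K(f); T=np.array(f["cam_to_world"]); d=np.array([(u-cx)/fl,-(v-cy)/fl,-1.]); return T[:3,3],T[:3,:3]@d
def onz(f,u,v,z):
    o,d=ray(f,u,v); return o+d*(z-o[2])/d[2]
def cloud(f):
    fl,cx,cy=K(f); T=np.array(f["cam_to_world"]); h,w=f["range_z"].shape
    u,v=np.meshgrid(np.arange(w),np.arange(h)); z=f["range_z"]
    P=np.stack([(u-cx)/fl*z,-(v-cy)/fl*z,-z],-1); P=P@T[:3,:3].T+T[:3,3]; P[z==0]=np.nan; return P
E
python3 - <<'E'
from h import *
s=get_state(); print({k:np.round(v,3) for k,v in s.items()})
ims=[]
for n in ["scene","side","wrist"]:
    f=grab_frame(n); np.save(f"/tmp/{n}.npy",f,allow_pickle=True); cv2.imwrite(f"pics/{n}0.png",f["frame"]); print(n,f.keys(),K(f),np.round(f["cam_to_world"],3).tolist(),(f["range_z"]>0).mean())
E
```

```text
pics
{'t': np.float64(0.0), 'q': array([-1.018,  0.359,  0.011, -0.   , -1.224, -0.288]), 'qd': array([-0.001,  0.002, -0.001,  0.001,  0.   ,  0.003]), 'joint_efforts': array([-0.0000e+00, -5.8271e+01,  2.9306e+01,  6.9970e+00,  7.0000e-03,
       -0.0000e+00]), 'eef_pos': array([ 0.177, -0.651,  0.404]), 'ee_rot': array([ 3.14 , -0.   , -2.877]), 'force': array([-0.102, -1.047,  0.419]), 'moment': array([0.02 , 0.007, 0.035]), 'width': np.float64(0.088)}
scene dict_keys(['frame', 'range_z', 'vertical_fov', 'cx', 'cy', 'cam_to_world']) (np.float64(400.4434968263645), 318.44536023522113, 205.4175998958984) [[-0.399, -0.751, 0.526, 1.16], [0.917, -0.33, 0.225, 0.2], [0.004, 0.572, 0.82, 1.029], [0.0, 0.0, 0.0, 1.0]] 0.995890625
side dict_keys(['frame', 'range_z', 'vertical_fov', 'cx', 'cy', 'cam_to_world']) (np.float64(367.7181579370808), 321.50652186584966, 199.48531341156388) [[-0.901, 0.24, -0.36, 0.157], [-0.433, -0.496, 0.753, 0.815], [0.002, 0.835, 0.55, 0.742], [0.0, 0.0, 0.0, 1.0]] 0.99606640625
wrist dict_keys(['frame', 'range_z', 'vertical_fov', 'cx', 'cy', 'cam_to_world']) (np.float64(292.6247636098243), 325.94014413279353, 195.5814034518341) [[-0.261, -0.935, -0.238, 0.112], [0.965, -0.253, -0.065, -0.669], [0.001, -0.247, 0.969, 0.383], [0.0, 0.0, 0.0, 1.0]] 0.95471875
```

View pics/scene0.png

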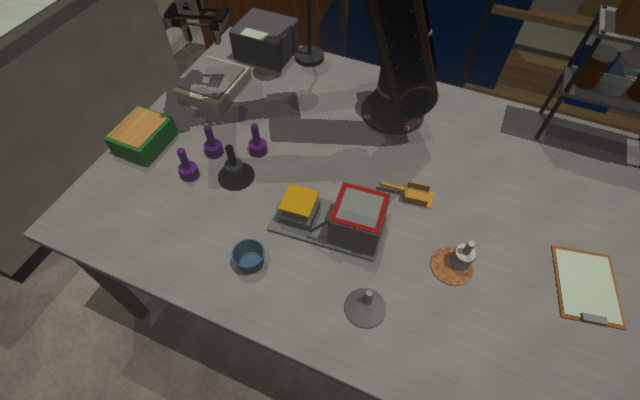

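View pics/side0.png

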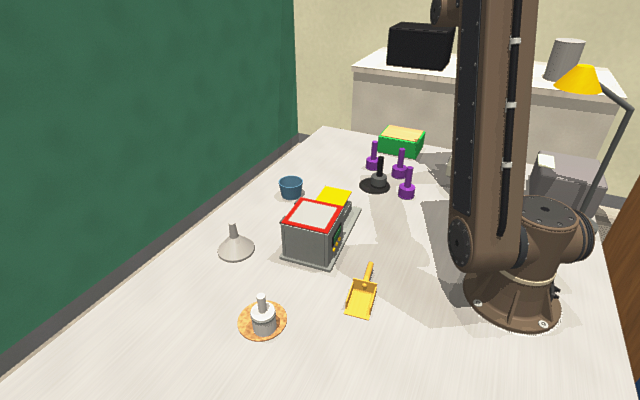

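Scene view: the black weight stands on the black mat at (232,165). The look-alikes are purple weights at (187,165), (211,140) and (257,140). The cell is on the cork pad at (465,255), and the chrome funnel at (366,300) could pass for it. The meter has its plate at (299,200) and hatch at (360,207), with the cup at (248,256) and the scoop at (410,192). I choose the black one and the one on the cork, and will measure them now.

```bash
cat > m.py <<'E'
from h import *
F={n:np.load(f"/tmp/{n}.npy",allow_pickle=True).item() for n in ["scene","side"]}
def circ(P):  # least squares circle
    A=np.c_[2*P[:,:2],np.ones(len(P))]; s=np.linalg.lstsq(A,(P[:,:2]**2).sum(1),rcond=None)[0]; return s[:2],np.sqrt(s[2]+s[0]**2+s[1]**2)
for n,boxes in dict(scene=dict(weight=(215,140,260,190),cell=(428,235,480,286),plate=(275,182,322,220),hatch=(325,180,392,236),purpA=(176,145,200,182),purpB=(202,122,224,158),purpC=(246,122,270,158),cup=(228,236,268,276),funnel=(342,285,390,328),scoop=(375,178,436,210)),
   side=dict(weight=(357,152,392,194),cell=(236,290,288,342),plate=(315,185,355,206),hatch=(278,196,346,236))).items():
    f=F[n]; C=cloud(f); hsv=cv2.cvtColor(f["frame"],cv2.COLOR_BGR2HSV)
    for k,(a,b,c,d) in boxes.items():
        P=C[b:d,a:c].reshape(-1,3); H=hsv[b:d,a:c].reshape(-1,3)
        if k in("plate","scoop"): m=(H[:,0]>15)&(H[:,0]<35)&(H[:,1]>150)
        elif k=="hatch": m=((H[:,0]<8)|(H[:,0]>172))&(H[:,1]>140)
        else: m=P[:,2]>0.012
        Q=P[m&np.isfinite(P[:,0])]
        print(n,k,len(Q),'min',np.round(np.nanmin(Q,0),3),'max',np.round(np.nanmax(Q,0),3),'med',np.round(np.median(Q,0),3))
        if k in("plate","hatch"):
            z=np.median(Q[:,2]); Q=Q[abs(Q[:,2]-z)<.01]; r=cv2.minAreaRect((Q[:,:2]*1000).astype(np.float32)); print('   rect',np.round(r[0],1),np.round(r[1],1),round(r[2],1))
        if k in("weight","cell"):
            lo,hi=(.06,.14) if k=="weight" else (.075,.13)
            S=Q[(Q[:,2]>lo)&(Q[:,2]<hi)]; print('   stem',np.round(circ(S),4) if 0 else (np.round(circ(S)[0],4),round(circ(S)[1],4),np.round(np.median(S,0),4),len(S)))
            T=Q[Q[:,2]>np.nanmax(Q[:,2])-.006]; print('   top',np.round(T.mean(0),4),len(T))
    for k,m in (dict(mat=(hsv[...,2]<75)) | dict(pad=(hsv[...,0]>5)&(hsv[...,0]<22)&(hsv[...,1]>110))).items():
        a,b,c,d=boxes["weight" if k=="mat" else "cell"]; mm=m[b-8:d+8,a-8:c+8]; Q=C[b-8:d+8,a-8:c+8][mm]; Q=Q[(abs(Q[:,2]-.004)<.006)]
        (x,y),r=cv2.minEnclosingCircle((Q[:,:2]*1000).astype(np.float32)); print(n,k,round(x),round(y),round(r),len(Q))
f=F["scene"]["frame"]; g=F["side"]["frame"]
o=np.hstack([cv2.resize(f[115:195,165:275],(440,320),interpolation=2),cv2.resize(f[230:290,430:485],(293,320),interpolation=2)])
cv2.imwrite("pics/crop.png",o)
E
python3 m.py
```

```text
scene weight 672 min [ 0.367 -0.499  0.012] max [ 0.522 -0.343  0.128] med [ 0.488 -0.38   0.041]
   stem (array([ 0.439 , -0.3888]), np.float64(0.0573), array([ 0.4969, -0.3816,  0.0984]), 141)
   top [ 0.4919 -0.3865  0.1242] 28
scene cell 542 min [0.498 0.334 0.012] max [0.555 0.392 0.118] med [0.535 0.36  0.063]
   stem (array([0.5258, 0.3627]), np.float64(0.0079), array([0.5304, 0.3617, 0.1062]), 101)
   top [0.5246 0.3628 0.114 ] 34
scene plate 883 min [ 0.511 -0.17   0.083] max [ 0.613 -0.068  0.097] med [ 0.565 -0.118  0.09 ]
   rect [ 561.9 -119.4] [98.5 96.1] 4.9
scene hatch 684 min [ 0.473 -0.012  0.13 ] max [0.619 0.131 0.139] med [0.559 0.063 0.135]
   rect [546.   59.2] [138.3 135.2] 5.1
scene purpA 418 min [ 0.527 -0.55   0.012] max [ 0.59  -0.487  0.124] med [ 0.566 -0.51   0.041]
scene purpB 378 min [ 0.413 -0.527  0.013] max [ 0.471 -0.468  0.122] med [ 0.449 -0.491  0.041]
scene purpC 368 min [ 0.348 -0.393  0.013] max [ 0.406 -0.333  0.122] med [ 0.383 -0.357  0.04 ]
scene cup 602 min [ 0.715 -0.225  0.012] max [ 0.805 -0.136  0.065] med [ 0.751 -0.189  0.043]
sce
[... 285 characters left out ...]
-0.353  0.126] med [ 0.495 -0.382  0.042]
   stem (array([ 0.5142, -0.4491]), np.float64(0.0741), array([ 0.4886, -0.3809,  0.0895]), 127)
   top [ 0.4886 -0.3851  0.1233] 16
side cell 790 min [0.493 0.335 0.012] max [0.552 0.393 0.115] med [0.515 0.372 0.062]
   stem (array([0.5218, 0.3646]), np.float64(0.0077), array([0.5191, 0.3685, 0.1019]), 145)
   top [0.5222 0.3642 0.113 ] 51
side plate 448 min [ 0.493 -0.168  0.085] max [ 0.61  -0.01   0.133] med [ 0.558 -0.116  0.09 ]
   rect [ 560.  -117.1] [94.3 98.2] 6.3
side hatch 492 min [ 0.472 -0.078  0.086] max [0.62  0.135 0.138] med [0.539 0.082 0.134]
   rect [547.   59.9] [140.7 139.1] 5.0
side mat 502 -374 61 258
side pad 542 346 60 673
```

View pics/crop.png

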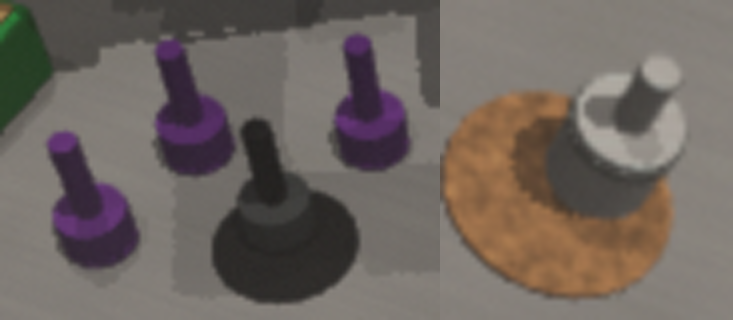

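The crop confirms both choices: the black weight on the black mat (crop 265,200) with only purple ones around it, and the cell on the cork (crop 620,130). Next I'll write a move calculator and approach the weight.

```bash
cat > to.py <<'E'
from h import *
import sys
def to(x,y,z,yaw):
    s=get_state(); p=s["eef_pos"]; r,pt,yw=s["ee_rot"]
    R=cv2.Rodrigues(np.array([0,0,yw]))[0]@cv2.Rodrigues(np.array([r,0,0.]))[0]
    d=R.T@(np.array([x,y,z])-p)*100; t=-(yaw-np.degrees(yw)); t=(t+180)%360-180
    print("t",round(float(s["t"]),2),"offset",np.round(d,2),"turn",round(float(t),1),"w",round(float(s["width"]),4),"F",np.round(s["force"],1),"p",np.round(p,4))
if __name__=="__main__": to(*map(float,sys.argv[1:]))
E
python3 to.py 0.49 -0.386 0.36 -85
```

```text
t 0.15 offset [-37.19  17.4    4.42] turn -79.8 w 0.0874 F [-1.2  0.1  0.3] p [ 0.1766 -0.6513  0.4039]
```

send_rows(
  motion=[
    {"offset": [-4.6,2.2,0.5],"turn": -8.5},
    {"offset": [-9.3,4.4,1],"turn": -17},
    {"offset": [-13.9,6.5,1.5],"turn": -25.5},
    {"offset": [-18.6,8.7,2],"turn": -34},
    {"offset": [-23.2,10.9,2.5],"turn": -42.5},
    {"offset": [-27.9,13,3],"turn": -51},
    {"offset": [-32.5,15.2,3.5],"turn": -59.5},
    {"offset": [-37.2,17.4,4.4],"turn": -68},
  ],
  hand=0.6,
)

```text
t: 0.95
eef_pos: [0.4816, -0.393, 0.3629]
ee_rot: [-3.141, -0.0, -1.684]
force: [0.2, -0.5, 0.0]
width: 0.0703
```

```bash
python3 to.py 0.49 -0.386 0.36 -85
```

```text
t 0.95 offset [-0.79 -0.76  0.29] turn -11.5 w 0.0703 F [ 0.2 -0.5  0. ] p [ 0.4816 -0.393   0.3629]
```

send_rows(
  motion=[
    {"offset": [0,0,0],"turn": -6},
    {"offset": [0,0,0],"turn": -11.5},
    {"offset": [0,0,0],"turn": -11.5},
  ],
)

```text
t: 1.25
eef_pos: [0.4806, -0.394, 0.3623]
ee_rot: [3.141, 0.0, -1.487]
force: [-0.5, 0.5, -0.1]
width: 0.0699
```

```bash
python3 to.py 0.49 -0.386 0.36 -85
cat > wr.py <<'E'
from h import *
import sys
f=grab_frame("wrist"); cv2.imwrite(sys.argv[1],f["frame"]); C=cloud(f); ok=np.isfinite(C[...,0])
x0,y0=float(sys.argv[2]),float(sys.argv[3])
near=ok&(np.hypot(C[...,0]-x0,C[...,1]-y0)<.05)
for lo,hi in [(.02,.06),(.06,.1),(.1,.118),(.118,.135)]:
    Q=C[near&(C[...,2]>lo)&(C[...,2]<hi)]
    if len(Q)>5: print(lo,hi,len(Q),np.round(Q.min(0),4),np.round(Q.max(0),4),np.round((Q.min(0)+Q.max(0))/2,4),np.round(np.median(Q,0),4))
E
python3 wr.py pics/w1.png 0.49 -0.386
```

```text
t 1.25 offset [-0.72 -1.    0.23] turn -0.2 w 0.0699 F [-0.5  0.5 -0.1] p [ 0.4806 -0.394   0.3623]
0.02 0.06 1739 [ 0.4602 -0.4183  0.02  ] [ 0.5188 -0.3639  0.0596] [ 0.4895 -0.3911  0.0398] [ 0.4891 -0.399   0.0427]
0.06 0.1 229 [ 0.4778 -0.4006  0.0609] [ 0.5008 -0.3897  0.0997] [ 0.4893 -0.3952  0.0803] [ 0.4889 -0.399   0.0823]
0.1 0.118 142 [ 0.4783 -0.4005  0.1002] [ 0.5008 -0.3908  0.118 ] [ 0.4896 -0.3956  0.1091] [ 0.4889 -0.3989  0.1091]
0.118 0.135 667 [ 0.4781 -0.4002  0.1185] [ 0.5012 -0.3772  0.1244] [ 0.4897 -0.3887  0.1214] [ 0.4894 -0.3897  0.1225]
```

View pics/w1.png

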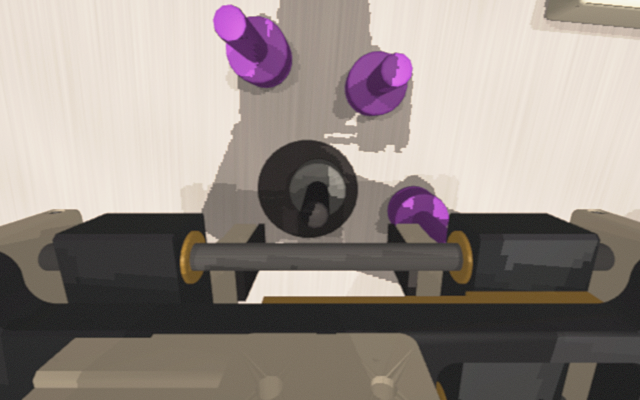

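The wrist view shows the black weight at (318,190) on its mat, between the open fingers' planes. The purple weights at (255,50), (380,80) and (415,210) are clear of the jaws. The weight measures (0.4895, -0.3885).

```bash
python3 to.py 0.4895 -0.3885 0.259 -85
python3 - <<'E'
from h import *
f=grab_frame("wrist"); C=cloud(f); hsv=cv2.cvtColor(f["frame"],cv2.COLOR_BGR2HSV)
m=(np.hypot(C[...,0]-.5,C[...,1]+.38)<.09)&(C[...,2]<.012)&(hsv[...,2]<70)&(hsv[...,1]<90)
# largest component
n,l,st,_=cv2.connectedComponentsWithStats(m.astype(np.uint8)); k=1+np.argmax(st[1:,4]); Q=C[l==k]
print(len(Q),cv2.minEnclosingCircle((Q[:,:2]*1000).astype(np.float32)),Q.min(0),Q.max(0),st[k])
E
```

```text
t 1.3 offset [-0.51 -0.97 10.35] turn -0.4 w 0.0698 F [-0.1 -0.1 -0.1] p [ 0.4803 -0.3943  0.3625]
4588 ((500.7992248535156, -378.0013732910156), 59.24528121948242) [ 0.4422847  -0.43710083 -0.00062464] [ 0.55949565 -0.3189495   0.01170787] [ 258  141   99   97 4588]
```

send_rows(
  motion=[
    {"offset": [-0.5,-1,2],"turn": 0},
    {"offset": [-0.5,-1,4.5],"turn": 0},
    {"offset": [-0.5,-1,7],"turn": 0},
    {"offset": [-0.5,-1,9],"turn": 0},
    {"offset": [-0.5,-1,10.3],"turn": 0},
    {"offset": [-0.5,-1,10.3],"turn": 0},
  ],
)

```text
t: 1.95
eef_pos: [0.489, -0.3888, 0.2579]
ee_rot: [3.139, 0.002, -1.491]
force: [-1.2, -0.9, 0.2]
width: 0.0701
```

```bash
python3 to.py 0.4895 -0.3885 0.259 -85
```

```text
t 1.95 offset [-0.03 -0.05 -0.11] turn -0.5 w 0.0701 F [-1.2 -0.9  0.2] p [ 0.489  -0.3888  0.2579]
```

Now I grip (30 N), let the fingers close, then lift.

send_rows(
  motion=[
    {"offset": [0,0,0],"turn": 0},
    {"offset": [0,0,0],"turn": 0},
    {"offset": [0,0,0],"turn": 0},
    {"offset": [0,0,0],"turn": 0},
    {"offset": [0,0,0],"turn": 0},
    {"offset": [0,0,0],"turn": 0},
  ],
  hand=-1,
  squeeze=35,
)

```text
t: 2.55
eef_pos: [0.4898, -0.3887, 0.26]
ee_rot: [-3.141, -0.0, -1.489]
force: [0.6, 0.2, 0.3]
width: 0.0279
```

send_rows(
  motion=[
    {"offset": [0,0,-1],"turn": 0},
    {"offset": [0,0,-2.5],"turn": 0},
    {"offset": [0,0,-5],"turn": 0},
    {"offset": [0,0,-8],"turn": 0},
    {"offset": [0,0,-11],"turn": 0},
    {"offset": [0,0,-13],"turn": 0},
    {"offset": [0,0,-14],"turn": 0},
    {"offset": [0,0,-14],"turn": 0},
  ],
)

```text
t: 3.35
eef_pos: [0.4897, -0.3887, 0.4005]
ee_rot: [-3.14, -0.0, -1.489]
force: [0.7, -0.2, -7.4]
width: 0.0234
```

```bash
python3 to.py 0.5616 -0.121 0.40 -85
```

```text
t 3.35 offset [-26.09  -9.34   0.06] turn -0.3 w 0.0234 F [ 0.7 -0.2 -7.4] p [ 0.4897 -0.3887  0.4005]
```

Weight held: -7.4 N, width 23 mm. Now I carry it over the plate.

send_rows(
  motion=[
    {"offset": [-1.8,-0.6,0],"turn": 0},
    {"offset": [-5,-1.8,0],"turn": 0},
    {"offset": [-9,-3.2,0],"turn": 0},
    {"offset": [-13.5,-4.8,0],"turn": 0},
    {"offset": [-18,-6.4,0],"turn": 0},
    {"offset": [-22,-7.9,0],"turn": 0},
    {"offset": [-25,-8.9,0],"turn": 0},
    {"offset": [-26.1,-9.3,0],"turn": 0},
  ],
)

```text
t: 4.15
eef_pos: [0.5613, -0.1182, 0.3977]
ee_rot: [3.139, 0.001, -1.487]
force: [1.0, -0.6, -7.4]
width: 0.0232
```

send_rows(
  motion=[
    {"offset": [0,0,0],"turn": 0},
    {"offset": [0,0,0],"turn": 0},
    {"offset": [0,0,0],"turn": 0},
  ],
)

```text
t: 4.45
eef_pos: [0.5608, -0.1219, 0.399]
ee_rot: [3.14, -0.0, -1.49]
force: [-0.8, 0.6, -7.4]
width: 0.0236
```

```bash
python3 to.py 0.5616 -0.121 0.346 -85
python3 - <<'E'
from h import *
f=grab_frame("scene"); C=cloud(f); hsv=cv2.cvtColor(f["frame"],cv2.COLOR_BGR2HSV)
np.save("/tmp/sc.npy",f,allow_pickle=True)
g=grab_frame("side"); Cs=cloud(g)
for n,f,C in(("scene",f,C),("side",g,Cs)):
    m=(np.hypot(C[...,0]-.5616,C[...,1]+.121)<.06)&(C[...,2]>.1)&(C[...,2]<.21)
    Q=C[m]; 
    for lo in np.arange(.1,.21,.01):
        q=Q[(Q[:,2]>=lo)&(Q[:,2]<lo+.01)]
        if len(q)>3: print(n,round(lo,2),len(q),np.round(q.min(0),3),np.round(q.max(0),3))
    ys,xs=np.where(m); print(ys.min(),ys.max(),xs.min(),xs.max())
a=cv2.resize(f["frame"][130:260,240:420] if 0 else g["frame"][120:260,260:420],(640,560)); cv2.imwrite("pics/plate1.png",a)
E
```

```text
t 4.45 offset [-0.08 -0.09  5.3 ] turn -0.4 w 0.0236 F [-0.8  0.6 -7.4] p [ 0.5608 -0.1219  0.399 ]
scene 0.14 46 [ 0.555 -0.148  0.14 ] [ 0.593 -0.092  0.15 ]
scene 0.15 49 [ 0.556 -0.146  0.15 ] [ 0.592 -0.092  0.16 ]
scene 0.16 48 [ 0.556 -0.146  0.16 ] [ 0.591 -0.092  0.17 ]
scene 0.17 140 [ 0.532 -0.147  0.17 ] [ 0.592 -0.093  0.18 ]
scene 0.18 70 [ 0.536 -0.143  0.18 ] [ 0.591 -0.094  0.19 ]
scene 0.19 6 [ 0.561 -0.114  0.192] [ 0.569 -0.111  0.199]
scene 0.2 8 [ 0.562 -0.113  0.201] [ 0.568 -0.11   0.209]
172 196 286 307
side 0.13 4 [ 0.547 -0.099  0.138] [ 0.563 -0.097  0.139]
side 0.14 51 [ 0.531 -0.129  0.14 ] [ 0.586 -0.089  0.15 ]
side 0.15 52 [ 0.532 -0.128  0.15 ] [ 0.587 -0.092  0.16 ]
side 0.16 49 [ 0.53  -0.128  0.16 ] [ 0.586 -0.091  0.17 ]
side 0.17 114 [ 0.53  -0.152  0.17 ] [ 0.589 -0.09   0.18 ]
side 0.18 45 [ 0.531 -0.144  0.18 ] [ 0.585 -0.09   0.19 ]
side 0.19 25 [ 0.548 -0.127  0.191] [ 0.569 -0.109  0.199]
side 0.2 21 [ 0.548 -0.125  0.201] [ 0.57  -0.109  0.209]
163 186 325 343
```

View pics/plate1.png

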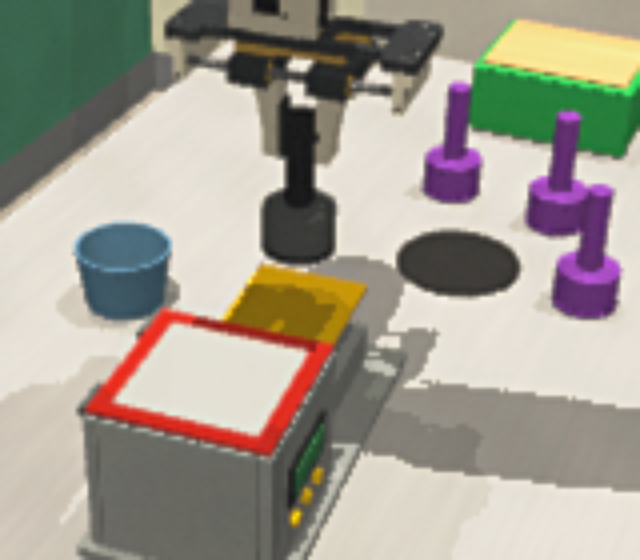

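The side view shows the weight held upright above the yellow plate (crop 298,230), and the mat empty at (458,262). Its underside is at about 0.140, so plate contact comes at flange 0.349 and the stop at about 0.319. Lowering.

send_rows(
  motion=[
    {"offset": [-0.1,-0.1,1.5],"turn": 0},
    {"offset": [-0.1,-0.1,3.5],"turn": 0},
    {"offset": [-0.1,-0.1,4.7],"turn": 0},
    {"offset": [-0.1,-0.1,5.3],"turn": 0},
    {"offset": [-0.1,-0.1,6],"turn": 0},
    {"offset": [-0.1,-0.1,6.7],"turn": 0},
    {"offset": [-0.1,-0.1,7.3],"turn": 0},
    {"offset": [-0.1,-0.1,7.6],"turn": 0},
  ],
)

```text
t: 5.35
eef_pos: [0.5623, -0.1202, 0.3235]
ee_rot: [-3.141, -0.0, -1.489]
force: [-0.7, -2.8, -3.5]
width: 0.0231
```

send_rows(
  motion=[
    {"offset": [0,0,0],"turn": 0},
    {"offset": [0,0,0.1],"turn": 0},
    {"offset": [0,0,0.2],"turn": 0},
    {"offset": [0,0,0.2],"turn": 0},
  ],
)

```text
t: 5.75
eef_pos: [0.5623, -0.1199, 0.3219]
ee_rot: [-3.141, -0.0, -1.489]
force: [0.9, -1.6, -3.9]
width: 0.0232
```

send_rows(
  motion=[
    {"offset": [0,0,0.1],"turn": 0},
    {"offset": [0,0,0.2],"turn": 0},
    {"offset": [0,0,0.2],"turn": 0},
  ],
)

```text
t: 6.05
eef_pos: [0.5623, -0.12, 0.3197]
ee_rot: [-3.141, 0.0, -1.489]
force: [0.2, -1.6, -4.2]
width: 0.0232
```

send_rows(
  motion=[
    {"offset": [0,0,0.05],"turn": 0},
    {"offset": [0,0,0.1],"turn": 0},
    {"offset": [0,0,0.1],"turn": 0},
  ],
)

```text
t: 6.35
eef_pos: [0.5623, -0.12, 0.3189]
ee_rot: [-3.141, -0.0, -1.489]
force: [0.7, -1.5, -1.7]
width: 0.0234
```

send_rows(
  motion=[
    {"offset": [0,0,0.05],"turn": 0},
    {"offset": [0,0,0.05],"turn": 0},
  ],
)

```text
t: 6.55
eef_pos: [0.5623, -0.12, 0.3189]
ee_rot: [-3.141, -0.0, -1.489]
force: [-1.7, -2.3, 3.4]
width: 0.0229
```

send_rows(
  motion=[
    {"offset": [0,0,0],"turn": 0},
    {"offset": [0,0,0],"turn": 0},
    {"offset": [0,0,0],"turn": 0},
    {"offset": [0,0,0],"turn": 0},
    {"offset": [0,0,0],"turn": 0},
  ],
  hand=0.3,
)

```text
t: 7.05
eef_pos: [0.5622, -0.1199, 0.3182]
ee_rot: [3.142, 0.0, -1.489]
force: [0.5, -0.7, 0.2]
width: 0.0548
```

send_rows(
  motion=[
    {"offset": [0,0,-1],"turn": 0},
    {"offset": [0,0,-3],"turn": 0},
    {"offset": [0,0,-6],"turn": 0},
    {"offset": [0,0,-9],"turn": 0},
    {"offset": [0,0,-12],"turn": 0},
    {"offset": [0,0,-14],"turn": 0},
    {"offset": [0,0,-15],"turn": 0},
    {"offset": [0,0,-15],"turn": 0},
  ],
)

```text
t: 7.85
eef_pos: [0.5622, -0.12, 0.4699]
ee_rot: [-3.139, -0.0, -1.489]
force: [0.1, -0.5, 0.5]
width: 0.0571
```

```bash
python3 - <<'E'
from h import *
f=grab_frame("scene"); g=grab_frame("side"); np.save("/tmp/sc.npy",f,allow_pickle=True)
o=np.hstack([cv2.resize(f["frame"][120:270,240:420],(400,333)),cv2.resize(g["frame"][100:260,250:430],(400,333))]); cv2.imwrite("pics/open1.png",o)
for n,f in(("scene",f),("side",g)):
    C=cloud(f)
    m=(np.hypot(C[...,0]-.562,C[...,1]+.12)<.045)&(C[...,2]>.07)&(C[...,2]<.19)
    Q=C[m]
    for lo in (.07,.09,.11,.14,.17):
        q=Q[(Q[:,2]>=lo)&(Q[:,2]<lo+.02)]
        if len(q)>3: print(n,lo,len(q),np.round(q.min(0),3),np.round(q.max(0),3))
E
python3 to.py 0.5235 0.3635 0.42 5
```

```text
scene 0.07 80 [ 0.553 -0.144  0.07 ] [ 0.594 -0.089  0.09 ]
scene 0.09 237 [ 0.535 -0.149  0.09 ] [ 0.594 -0.091  0.11 ]
scene 0.11 32 [ 0.563 -0.127  0.111] [ 0.576 -0.108  0.13 ]
scene 0.14 41 [ 0.559 -0.129  0.141] [ 0.575 -0.108  0.16 ]
scene 0.17 59 [ 0.552 -0.13   0.171] [ 0.577 -0.11   0.183]
side 0.07 90 [ 0.532 -0.12   0.07 ] [ 0.589 -0.088  0.09 ]
side 0.09 156 [ 0.532 -0.147  0.09 ] [ 0.589 -0.089  0.11 ]
side 0.11 38 [ 0.55  -0.122  0.11 ] [ 0.57  -0.106  0.129]
side 0.14 41 [ 0.551 -0.127  0.142] [ 0.57  -0.105  0.16 ]
side 0.17 37 [ 0.55  -0.128  0.17 ] [ 0.574 -0.106  0.182]
t 7.95 offset [-48.49  -0.11   4.73] turn -90.3 w 0.0572 F [-0.3  0.5 -1.1] p [ 0.5618 -0.1199  0.4674]
```

View pics/open1.png

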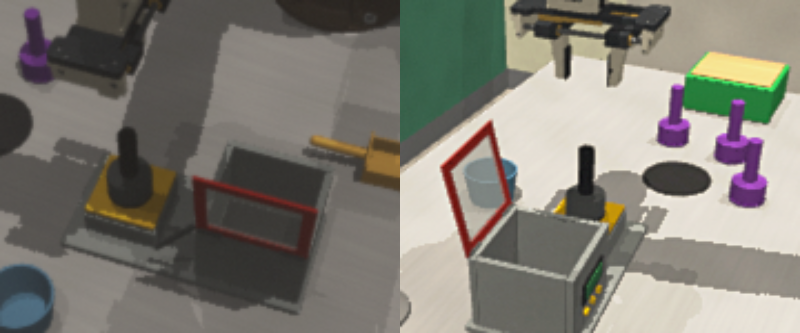

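The weight stands centred on the plate (left crop 130,185) and the hatch stands open past vertical (left crop 255,215; right crop 475,190). On to the cell.

send_rows(
  motion=[
    {"offset": [-3,0,0],"turn": -8},
    {"offset": [-7.5,0,0],"turn": -16},
    {"offset": [-12,0,0],"turn": -24},
    {"offset": [-16.5,0,0],"turn": -32},
    {"offset": [-21,0,0],"turn": -40},
    {"offset": [-25.5,0,0],"turn": -48},
    {"offset": [-30,0,0],"turn": -56},
    {"offset": [-34.5,0,0],"turn": -64},
  ],
  hand=0.3,
)

```text
t: 8.75
eef_pos: [0.5333, 0.2257, 0.4667]
ee_rot: [3.14, 0.001, -0.366]
force: [0.6, 0.5, -0.1]
width: 0.0566
```

```bash
python3 to.py 0.5235 0.3635 0.37 5
```

```text
t 8.75 offset [ -5.86 -12.54   9.64] turn -26.0 w 0.0566 F [ 0.6  0.5 -0.1] p [0.5333 0.2257 0.4667]
```

send_rows(
  motion=[
    {"offset": [-1.5,-3.1,2],"turn": -8},
    {"offset": [-3,-6.3,4],"turn": -16},
    {"offset": [-4.5,-9.4,6.5],"turn": -24},
    {"offset": [-5.7,-11.7,8.5],"turn": -26},
    {"offset": [-5.7,-11.7,9.6],"turn": -26},
    {"offset": [-5.7,-11.7,9.6],"turn": -26},
  ],
)

```text
t: 9.35
eef_pos: [0.5227, 0.3535, 0.3686]
ee_rot: [3.137, 0.005, 0.082]
force: [-0.8, -0.6, -0.0]
width: 0.057
```

```bash
python3 wr.py pics/w2.png 0.5235 0.3635;  python3 to.py 0.5235 0.3635 0.263 5
```

```text
0.02 0.06 307 [0.4941 0.3346 0.0201] [0.5524 0.3929 0.06  ] [0.5232 0.3637 0.04  ] [0.5453 0.3623 0.0567]
0.06 0.1 1868 [0.4956 0.3368 0.06  ] [0.5505 0.3914 0.0999] [0.5231 0.3641 0.08  ] [0.5301 0.3631 0.063 ]
0.1 0.118 474 [0.5138 0.3539 0.1006] [0.5331 0.3734 0.1147] [0.5234 0.3637 0.1077] [0.5244 0.3638 0.1127]
t 9.4 offset [ 0.11 -1.06 10.75] turn -0.3 w 0.057 F [ 0.1 -0.   0.7] p [0.5232 0.3532 0.3705]
```

The wrist depth puts the cell at (0.5233, 0.3638). I'll grasp its stem at z 0.098.

send_rows(
  motion=[
    {"offset": [0.1,-1,2],"turn": 0},
    {"offset": [0.1,-1.05,5],"turn": 0},
    {"offset": [0.1,-1.05,8],"turn": 0},
    {"offset": [0.1,-1.05,10.3],"turn": 0},
    {"offset": [0.1,-1.05,11.3],"turn": 0},
    {"offset": [0.1,-1.05,11.3],"turn": 0},
    {"offset": [0.1,-1.05,11.3],"turn": 0},
  ],
)

```text
t: 10.1
eef_pos: [0.5243, 0.3641, 0.2608]
ee_rot: [-3.141, -0.002, 0.081]
force: [0.5, 0.1, 1.8]
width: 0.0573
```

send_rows(
  motion=[
    {"offset": [0,0,0],"turn": 0},
    {"offset": [0,0,0],"turn": 0},
    {"offset": [0,0,0],"turn": 0},
    {"offset": [0,0,0],"turn": 0},
    {"offset": [0,0,0],"turn": 0},
    {"offset": [0,0,0],"turn": 0},
    {"offset": [0,0,0],"turn": 0},
    {"offset": [0,0,0],"turn": 0},
  ],
  hand=-1,
  squeeze=25,
)

```text
t: 10.9
eef_pos: [0.5237, 0.3641, 0.2593]
ee_rot: [3.141, -0.0, 0.082]
force: [0.0, -1.1, 1.3]
width: 0.0194
```

send_rows(
  motion=[
    {"offset": [0,0,-1],"turn": 0},
    {"offset": [0,0,-3],"turn": 0},
    {"offset": [0,0,-6],"turn": 0},
    {"offset": [0,0,-10],"turn": 0},
    {"offset": [0,0,-14],"turn": 0},
    {"offset": [0,0,-17],"turn": 0},
    {"offset": [0,0,-19],"turn": 0},
    {"offset": [0,0,-19],"turn": 0},
  ],
)

```text
t: 11.7
eef_pos: [0.5238, 0.3643, 0.4531]
ee_rot: [-3.138, -0.004, 0.082]
force: [0.1, 1.0, -3.0]
width: 0.0198
```

```bash
python3 to.py 0.545 0.0603 0.445 5
```

```text
t 11.7 offset [-0.37 30.47  0.69] turn -0.3 w 0.0198 F [ 0.1  1.  -3. ] p [0.5238 0.3643 0.4531]
```

Cell held (3 N, 19.8 mm). I carry it over the well.

send_rows(
  motion=[
    {"offset": [0,2,0],"turn": 0},
    {"offset": [0,6,0],"turn": 0},
    {"offset": [-0.1,10.5,0],"turn": 0},
    {"offset": [-0.2,15,0],"turn": 0},
    {"offset": [-0.3,19.5,0],"turn": 0},
    {"offset": [-0.4,24,0],"turn": 0},
    {"offset": [-0.4,28,0],"turn": 0},
    {"offset": [-0.4,30.4,0],"turn": 0},
  ],
)

```text
t: 12.5
eef_pos: [0.5434, 0.0577, 0.4476]
ee_rot: [3.141, 0.003, 0.08]
force: [0.2, -0.1, -2.9]
width: 0.0197
```

send_rows(
  motion=[
    {"offset": [0,0,0],"turn": 0},
    {"offset": [0,0,0],"turn": 0},
    {"offset": [0,0,0],"turn": 0},
  ],
)

```text
t: 12.8
eef_pos: [0.5442, 0.061, 0.4483]
ee_rot: [3.141, 0.001, 0.082]
force: [0.5, 1.5, -4.1]
width: 0.0196
```

```bash
python3 to.py 0.545 0.0603 0.445 5
python3 - <<'E'
from h import *
f=grab_frame("scene"); g=grab_frame("side")
for n,f in(("scene",f),("side",g)):
    C=cloud(f)
    Q=C[(np.hypot(C[...,0]-.545,C[...,1]-.06)<.045)&(C[...,2]>.17)&(C[...,2]<.30)]
    for lo in np.arange(.17,.29,.02):
        q=Q[(Q[:,2]>=lo)&(Q[:,2]<lo+.02)]
        if len(q)>3: print(n,round(lo,2),len(q),np.round(q.min(0),3),np.round(q.max(0),3))
    a=f["frame"]; o=a[90:260,250:430]; cv2.imwrite(f"/tmp/{n}.png",cv2.resize(o,(400,378)))
cv2.imwrite("pics/well1.png",np.hstack([cv2.imread("/tmp/scene.png"),cv2.imread("/tmp/side.png")]))
E
```

```text
t 12.8 offset [0.08 0.08 0.33] turn -0.3 w 0.0196 F [ 0.5  1.5 -4.1] p [0.5442 0.061  0.4483]
scene 0.19 81 [0.541 0.034 0.193] [0.573 0.088 0.21 ]
scene 0.21 101 [0.54  0.035 0.21 ] [0.574 0.088 0.23 ]
scene 0.23 117 [0.53  0.031 0.23 ] [0.573 0.089 0.25 ]
scene 0.25 211 [0.535 0.034 0.25 ] [0.574 0.088 0.27 ]
scene 0.27 109 [0.54  0.036 0.27 ] [0.56  0.087 0.29 ]
side 0.19 101 [0.515 0.051 0.193] [0.566 0.09  0.21 ]
side 0.21 132 [0.514 0.052 0.21 ] [0.564 0.091 0.23 ]
side 0.23 139 [0.513 0.054 0.23 ] [0.569 0.091 0.25 ]
side 0.25 160 [0.516 0.036 0.25 ] [0.569 0.09  0.269]
side 0.27 91 [0.531 0.039 0.27 ] [0.553 0.088 0.29 ]
```

View pics/well1.png

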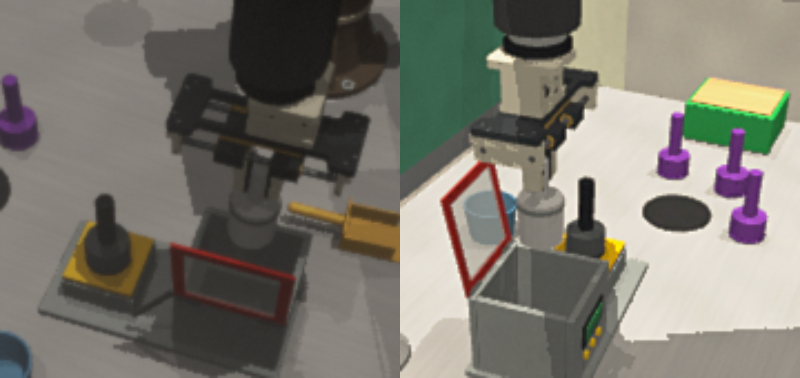

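The cell hangs upright over the open well (left crop 255,215; right crop 540,215), clear of hatch and weight. Its underside is at 0.193, so it touches the floor at flange 0.267. Lowering.

send_rows(
  motion=[
    {"offset": [0.1,0.1,1],"turn": 0},
    {"offset": [0.1,0.1,3],"turn": 0},
    {"offset": [0.1,0.1,5.5],"turn": 0},
    {"offset": [0.1,0.1,8],"turn": 0},
    {"offset": [0.1,0.1,10.5],"turn": 0},
    {"offset": [0.1,0.1,13],"turn": 0},
    {"offset": [0.1,0.1,15],"turn": 0},
    {"offset": [0.1,0.1,16.5],"turn": 0},
  ],
)

```text
t: 13.7
eef_pos: [0.5449, 0.0602, 0.282]
ee_rot: [3.141, 0.002, 0.082]
force: [0.3, 0.7, -3.1]
width: 0.0194
```

send_rows(
  motion=[
    {"offset": [0,0,0.3],"turn": 0},
    {"offset": [0,0,0.6],"turn": 0},
    {"offset": [0,0,0.8],"turn": 0},
    {"offset": [0,0,0.8],"turn": 0},
  ],
)

```text
t: 14.1
eef_pos: [0.5457, 0.0601, 0.2767]
ee_rot: [-3.141, -0.001, 0.082]
force: [0.0, -0.1, -2.8]
width: 0.0197
```

send_rows(
  motion=[
    {"offset": [0,0,0.2],"turn": 0},
    {"offset": [0,0,0.4],"turn": 0},
    {"offset": [0,0,0.6],"turn": 0},
    {"offset": [0,0,0.7],"turn": 0},
    {"offset": [0,0,0.7],"turn": 0},
  ],
)

```text
t: 14.6
eef_pos: [0.5454, 0.0599, 0.2691]
ee_rot: [3.142, 0.0, 0.081]
force: [0.1, 0.7, -3.6]
width: 0.0195
```

send_rows(
  motion=[
    {"offset": [0,0,0.1],"turn": 0},
    {"offset": [0,0,0.2],"turn": 0},
    {"offset": [0,0,0.2],"turn": 0},
  ],
)

```text
t: 14.9
eef_pos: [0.5456, 0.0599, 0.2673]
ee_rot: [3.142, -0.0, 0.082]
force: [0.1, -0.6, -2.1]
width: 0.0195
```

send_rows(
  motion=[
    {"offset": [0,0,0.1],"turn": 0},
    {"offset": [0,0,0.1],"turn": 0},
  ],
)

```text
t: 15.1
eef_pos: [0.5457, 0.0599, 0.2673]
ee_rot: [3.141, -0.001, 0.082]
force: [-1.7, -1.0, 6.6]
width: 0.0194
```

It is on the floor (+6.6 N). I open partly, since the well limits the fingers, then retreat.

send_rows(
  motion=[
    {"offset": [0,0,-0.05],"turn": 0},
    {"offset": [0,0,-0.05],"turn": 0},
    {"offset": [0,0,-0.05],"turn": 0},
    {"offset": [0,0,-0.05],"turn": 0},
    {"offset": [0,0,-0.05],"turn": 0},
  ],
  hand=-0.1,
)

```text
t: 15.6
eef_pos: [0.5455, 0.0599, 0.2667]
ee_rot: [3.142, 0.0, 0.082]
force: [-0.2, 0.1, -0.3]
width: 0.0392
```

send_rows(
  motion=[
    {"offset": [0,0,-1],"turn": 0},
    {"offset": [0,0,-3],"turn": 0},
    {"offset": [0,0,-6],"turn": 0},
    {"offset": [0,0,-9.5],"turn": 0},
    {"offset": [0,0,-13],"turn": 0},
    {"offset": [0,0,-16.5],"turn": 0},
    {"offset": [0,0,-19],"turn": 0},
    {"offset": [0,0,-20],"turn": 0},
  ],
)

```text
t: 16.4
eef_pos: [0.5456, 0.0598, 0.4706]
ee_rot: [-3.14, -0.005, 0.082]
force: [0.1, 0.3, 0.2]
width: 0.0397
```

```bash
python3 wr.py pics/w3.png 0.545 0.06; python3 to.py 0.5622 -0.12 0.44 -85
python3 - <<'E'
from h import *
f=grab_frame("scene"); g=grab_frame("side")
o=np.hstack([cv2.resize(f["frame"][120:270,250:420],(400,353)),cv2.resize(g["frame"][100:260,250:430],(400,353))]); cv2.imwrite("pics/in1.png",o)
E
```

```text
0.02 0.06 30 [0.5666 0.0448 0.0213] [0.5727 0.0773 0.0413] [0.5697 0.061  0.0313] [0.5716 0.0614 0.0313]
0.06 0.1 1254 [0.5154 0.0313 0.0604] [0.5742 0.0893 0.1   ] [0.5448 0.0603 0.0802] [0.5513 0.0607 0.0708]
0.1 0.118 37 [0.5468 0.0522 0.1001] [0.555  0.0697 0.1176] [0.5509 0.0609 0.1088] [0.5537 0.0606 0.1095]
0.118 0.135 227 [0.5357 0.0504 0.118 ] [0.5545 0.0693 0.1235] [0.5451 0.0599 0.1207] [0.5456 0.0602 0.1208]
t 16.45 offset [ 0.18 18.06  3.04] turn 89.7 w 0.0394 F [0.9 0.  1.4] p [0.5456 0.0598 0.4706]
```

View pics/in1.png

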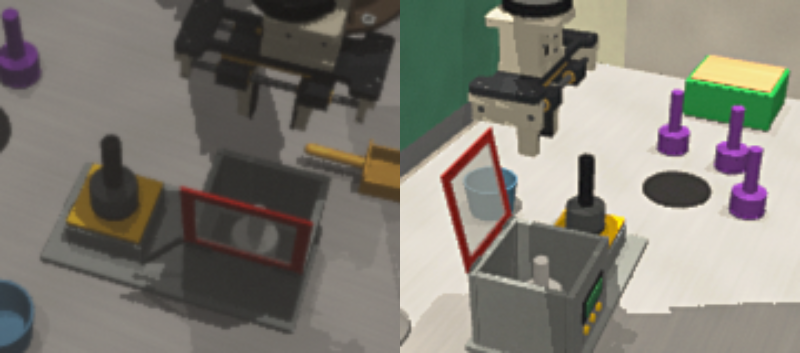

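The cell stands upright and centred in the well (stem top z 0.1215, right crop 540,265). The hatch is still open and the weight still on the plate. Now the weight.

send_rows(
  motion=[
    {"offset": [0,1.5,0],"turn": 8},
    {"offset": [0,3.8,0],"turn": 16},
    {"offset": [0.1,6,0],"turn": 24},
    {"offset": [0.1,8.3,0],"turn": 32},
    {"offset": [0.1,10.5,0],"turn": 40},
    {"offset": [0.1,12.8,0],"turn": 48},
    {"offset": [0.2,15.5,0],"turn": 56},
    {"offset": [0.2,18,0],"turn": 64},
  ],
  hand=0.3,
)

```text
t: 17.35
eef_pos: [0.562, -0.1203, 0.4646]
ee_rot: [3.139, 0.002, -1.041]
force: [0.6, 0.3, 0.4]
width: 0.057
```

send_rows(
  motion=[
    {"offset": [0,0,0],"turn": 8},
    {"offset": [0,0,0],"turn": 16},
    {"offset": [0,0,0],"turn": 24},
    {"offset": [0,0,0],"turn": 25.7},
    {"offset": [0,0,0],"turn": 25.7},
  ],
)

```text
t: 17.85
eef_pos: [0.562, -0.1193, 0.4654]
ee_rot: [3.139, 0.0, -1.482]
force: [0.4, 0.2, 0.5]
width: 0.0572
```

```bash
python3 to.py 0.5622 -0.12 0.318 -85
python3 - <<'E'
from h import *
f=grab_frame("wrist"); C=cloud(f)
Q=C[(np.hypot(C[...,0]-.562,C[...,1]+.12)<.03)&(C[...,2]>.172)&(C[...,2]<.19)]; print(len(Q),Q.min(0),Q.max(0),(Q.min(0)+Q.max(0))/2)
E
```

```text
t 17.85 offset [ 0.07 -0.04 14.74] turn 0.1 w 0.0572 F [0.4 0.2 0.5] p [ 0.562  -0.1193  0.4654]
486 [ 0.55083936 -0.13233687  0.17232566] [ 0.57440436 -0.10905941  0.18077949] [ 0.56262186 -0.12069814  0.17655257]
```

send_rows(
  motion=[
    {"offset": [0.1,-0.1,1.5],"turn": 0},
    {"offset": [0.1,-0.1,4],"turn": 0},
    {"offset": [0.1,-0.1,7],"turn": 0},
    {"offset": [0.1,-0.1,10],"turn": 0},
    {"offset": [0.1,-0.1,12.5],"turn": 0},
    {"offset": [0.1,-0.1,14],"turn": 0},
    {"offset": [0.1,-0.1,14.7],"turn": 0},
    {"offset": [0.1,-0.1,14.7],"turn": 0},
  ],
)

```text
t: 18.7
eef_pos: [0.563, -0.1202, 0.3188]
ee_rot: [3.14, -0.0, -1.482]
force: [0.1, 0.2, 0.2]
width: 0.0572
```

send_rows(
  motion=[
    {"offset": [0,0,0],"turn": 0},
    {"offset": [0,0,0],"turn": 0},
    {"offset": [0,0,0],"turn": 0},
    {"offset": [0,0,0],"turn": 0},
    {"offset": [0,0,0],"turn": 0},
    {"offset": [0,0,0],"turn": 0},
    {"offset": [0,0,0],"turn": 0},
  ],
  hand=-1,
  squeeze=35,
)

```text
t: 19.4
eef_pos: [0.563, -0.1203, 0.32]
ee_rot: [3.141, -0.0, -1.484]
force: [-2.4, 1.5, 4.6]
width: 0.0236
```

send_rows(
  motion=[
    {"offset": [0,0,-0.5],"turn": 0},
    {"offset": [0,0,-1.2],"turn": 0},
    {"offset": [0,0,-2],"turn": 0},
    {"offset": [0,0,-3],"turn": 0},
    {"offset": [0,0,-4.5],"turn": 0},
    {"offset": [0,0,-6.5],"turn": 0},
    {"offset": [0,0,-8.2],"turn": 0},
    {"offset": [0,0,-8.2],"turn": 0},
  ],
)

```text
t: 20.2
eef_pos: [0.5638, -0.1202, 0.4045]
ee_rot: [-3.137, -0.0, -1.484]
force: [1.5, 0.6, -6.9]
width: 0.0233
```

```bash
python3 to.py 0.5005 -0.378 0.40 -85
```

```text
t 20.2 offset [25.13  8.55  0.41] turn -0.0 w 0.0233 F [ 1.5  0.6 -6.9] p [ 0.5638 -0.1202  0.4045]
```

send_rows(
  motion=[
    {"offset": [1.8,0.6,0],"turn": 0},
    {"offset": [5,1.7,0],"turn": 0},
    {"offset": [9,3.1,0],"turn": 0},
    {"offset": [13.5,4.6,0],"turn": 0},
    {"offset": [18,6.1,0],"turn": 0},
    {"offset": [21.5,7.3,0],"turn": 0},
    {"offset": [24.2,8.2,0],"turn": 0},
    {"offset": [25.1,8.5,0],"turn": 0},
  ],
)

```text
t: 21.0
eef_pos: [0.4991, -0.38, 0.4]
ee_rot: [3.139, 0.001, -1.487]
force: [-0.3, -0.7, -8.4]
width: 0.0235
```

send_rows(
  motion=[
    {"offset": [0,0,0],"turn": 0},
    {"offset": [0,0,0],"turn": 0},
    {"offset": [0,0,0],"turn": 0},
  ],
)

```text
t: 21.3
eef_pos: [0.5006, -0.3767, 0.4013]
ee_rot: [3.141, 0.001, -1.483]
force: [0.0, 0.4, -7.3]
width: 0.023
```

```bash
python3 to.py 0.5005 -0.378 0.263 -85
python3 - <<'E'
from h import *
for n in("scene","side"):
    f=grab_frame(n); C=cloud(f); H=cv2.cvtColor(f["frame"],cv2.COLOR_BGR2HSV)
    Q=C[(np.hypot(C[...,0]-.5005,C[...,1]+.378)<.045)&(C[...,2]>.11)&(C[...,2]<.25)]
    for lo in (.11,.13,.15,.17):
        q=Q[(Q[:,2]>=lo)&(Q[:,2]<lo+.02)]
        if len(q)>3: print(n,lo,len(q),np.round(q.min(0),3),np.round(q.max(0),3))
    m=((H[...,0]<8)|(H[...,0]>172))&(H[...,1]>140)&(np.hypot(C[...,0]-.57,C[...,1]-.06)<.12); q=C[m]; print("hatch",q.min(0),q.max(0))
E
```

```text
t 21.3 offset [1.300e-01 1.000e-02 1.383e+01] turn 0.0 w 0.023 F [ 0.   0.4 -7.3] p [ 0.5006 -0.3767  0.4013]
scene 0.13 43 [ 0.494 -0.396  0.141] [ 0.532 -0.347  0.149]
scene 0.15 97 [ 0.486 -0.394  0.15 ] [ 0.531 -0.345  0.17 ]
scene 0.17 227 [ 0.473 -0.406  0.17 ] [ 0.532 -0.345  0.189]
hatch [ 0.47262014 -0.0126186   0.12989688] [0.61844429 0.13110657 0.13951202]
side 0.13 37 [ 0.47  -0.377  0.139] [ 0.522 -0.343  0.15 ]
side 0.15 82 [ 0.471 -0.388  0.15 ] [ 0.526 -0.343  0.17 ]
side 0.17 120 [ 0.471 -0.403  0.17 ] [ 0.527 -0.342  0.19 ]
hatch [ 0.47183084 -0.01253415  0.13014156] [0.61996108 0.13319505 0.1379386 ]
```

The hatch is shut (frame level at z≈0.135). The weight's underside is at 0.140 and mat contact comes at about flange 0.265.

send_rows(
  motion=[
    {"offset": [0.2,0,1.5],"turn": 0},
    {"offset": [0.2,0,4],"turn": 0},
    {"offset": [0.2,0,7],"turn": 0},
    {"offset": [0.2,0,9.5],"turn": 0},
    {"offset": [0.2,0,11.3],"turn": 0},
    {"offset": [0.2,0,12.3],"turn": 0},
    {"offset": [0.2,0,12.8],"turn": 0},
    {"offset": [0.2,0,13],"turn": 0},
  ],
)

```text
t: 22.2
eef_pos: [0.5009, -0.3795, 0.272]
ee_rot: [-3.141, -0.0, -1.483]
force: [0.3, 0.5, -6.7]
width: 0.0235
```

send_rows(
  motion=[
    {"offset": [0,0,0.2],"turn": 0},
    {"offset": [0,0,0.4],"turn": 0},
    {"offset": [0,0,0.4],"turn": 0},
  ],
)

```text
t: 22.5
eef_pos: [0.5005, -0.3797, 0.2682]
ee_rot: [-3.141, -0.0, -1.484]
force: [-0.8, -1.3, -6.9]
width: 0.0235
```

send_rows(
  motion=[
    {"offset": [0,0,0.15],"turn": 0},
    {"offset": [0,0,0.3],"turn": 0},
    {"offset": [0,0,0.3],"turn": 0},
  ],
)

```text
t: 22.8
eef_pos: [0.5004, -0.3796, 0.2645]
ee_rot: [3.141, 0.0, -1.484]
force: [-0.2, 0.3, -7.5]
width: 0.0232
```

send_rows(
  motion=[
    {"offset": [0,0,0.1],"turn": 0},
    {"offset": [0,0,0.1],"turn": 0},
  ],
)

```text
t: 23.0
eef_pos: [0.5005, -0.3797, 0.2642]
ee_rot: [-3.141, -0.0, -1.484]
force: [-1.4, 0.2, -2.3]
width: 0.0233
```

send_rows(
  motion=[
    {"offset": [0,0,0.1],"turn": 0},
    {"offset": [0,0,0.1],"turn": 0},
  ],
)

```text
t: 23.2
eef_pos: [0.5005, -0.3798, 0.2642]
ee_rot: [-3.141, -0.001, -1.484]
force: [-3.6, 2.8, 5.0]
width: 0.0234
```

send_rows(
  motion=[
    {"offset": [0,0,0],"turn": 0},
    {"offset": [0,0,0],"turn": 0},
    {"offset": [0,0,0],"turn": 0},
    {"offset": [0,0,0],"turn": 0},
    {"offset": [0,0,0],"turn": 0},
  ],
  hand=0.3,
)

```text
t: 23.7
eef_pos: [0.5006, -0.3797, 0.2628]
ee_rot: [-3.141, -0.0, -1.484]
force: [-0.0, 0.4, 0.3]
width: 0.0549
```

send_rows(
  motion=[
    {"offset": [0,0,-1],"turn": 0},
    {"offset": [0,0,-3],"turn": 0},
    {"offset": [0,0,-6],"turn": 0},
    {"offset": [0,0,-9],"turn": 0},
    {"offset": [0,0,-12],"turn": 0},
    {"offset": [0,0,-14],"turn": 0},
    {"offset": [0,0,-15],"turn": 0},
    {"offset": [0,0,-15],"turn": 0},
  ],
)

```text
t: 24.5
eef_pos: [0.5006, -0.3797, 0.4146]
ee_rot: [-3.139, -0.001, -1.484]
force: [0.5, 0.4, -0.3]
width: 0.0567
```

```bash
python3 wr.py pics/w4.png 0.5005 -0.379; python3 to.py 0.5 -0.379 0.41 -85
python3 - <<'E'
from h import *
f=grab_frame("scene"); g=grab_frame("side")
o=np.hstack([cv2.resize(f["frame"][100:340,150:490],(480,339)),cv2.resize(g["frame"][120:280,220:420],(320,339))]); cv2.imwrite("pics/end.png",o)
E
```

```text
0.02 0.06 1263 [ 0.4712 -0.4096  0.0218] [ 0.5298 -0.3537  0.06  ] [ 0.5005 -0.3817  0.0409] [ 0.5023 -0.3898  0.0427]
0.06 0.1 125 [ 0.4886 -0.392   0.0603] [ 0.5125 -0.38    0.0998] [ 0.5005 -0.386   0.08  ] [ 0.5021 -0.3902  0.0817]
0.1 0.118 75 [ 0.4905 -0.3916  0.1006] [ 0.5124 -0.3801  0.1179] [ 0.5015 -0.3859  0.1093] [ 0.5021 -0.3902  0.1098]
0.118 0.135 457 [ 0.4892 -0.3916  0.1181] [ 0.5119 -0.368   0.125 ] [ 0.5005 -0.3798  0.1215] [ 0.5006 -0.3807  0.1226]
t 24.55 offset [-0.06  0.03  0.29] turn -0.0 w 0.0569 F [-0.5 -0.6 -1. ] p [ 0.5003 -0.3796  0.4129]
```

View pics/end.png

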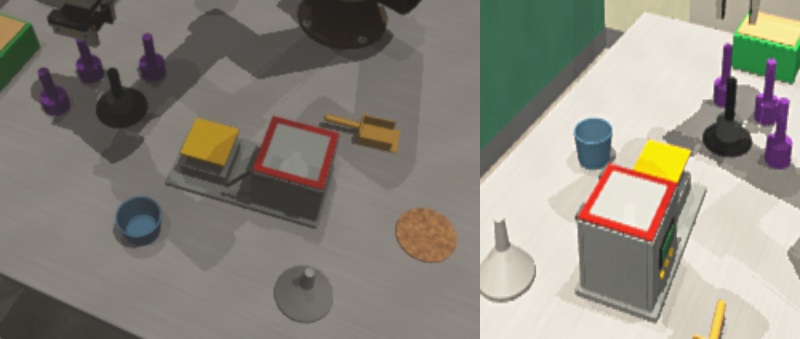

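The weight stands upright on its mat (left crop 120,95), centred to about 2 mm. The hatch is shut over the cell (295,150), the plate is up, the cork pad is empty, and the bystanders are where they were. Handing in.

```bash
python3 -c "from station import *; print(job_done())"
```

```text
the job is handed in; nothing more can be done
None
```

The job is done and handed in at about 24.6 s of the 72 s allowed. I stood the black weight on the press plate, which opened the hatch, then lowered the cell through it. I let go of the cell only after the force reading showed it was on the floor. Then I took the weight off, the hatch shut, and I stood the weight back on its mat.

**Last checks:**
- **Cell:** it stood upright at (0.545, 0.060), within about 2 mm of the well's centre. Its stem top measured about 0.1215 m, against 0.122 m expected. I took this just before the hatch shut.
- **Hatch and plate:** the hatch frame is level at about 0.135 m, so it is shut. In the last picture the plate is up.
- **Weight:** it stands upright at (0.5005, -0.380), about 2 mm from the mat's centre, which leaves it about 28 mm inside the mat's edge.
- **Bystanders and robot:** the cup, funnel, scoop and purple weights look unmoved in the last picture; I did not measure them again. The gripper is empty and clear of everything.

No check failed. The first scene-camera fit of the mat failed (a 111 mm radius against the true 60 mm). I dropped it and used the wrist-camera fit.

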